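# Close the bench dust port with its bayonet cap and hold it home

## Task

Pick up the knurled metal cap and fit it over the pinned spigot of the dust port on the bench. It will normally catch on the pins: turn it until the keyways hidden inside it drop over the pins, then push it down against the sprung seal until it is fully home, and finish while still holding it there with the gripper, because the seal lifts it again if you let go. Leave the other things on the bench where they are.

Things in the scene. Friction and masses are not known exactly. Their poses are not given: they have to be found in the camera images.
- cap_center (a point): Centre (half-way up, on the axis) of the loose knurled aluminium cap: cylinder 58 mm in diameter, 50 mm tall, fine ribs round its side, closed flat top, open below, about 0.2 kg. It stands on the bench the right way up, to be gripped across its diameter from above. z is its axis, up. The smooth, wider and lower metal cup is not it.
- cap_rim (a point): Centre of the cap's open lower rim, 25 mm below cap_center. The bore here is 38.8 mm wide and 44 mm deep. Three straight keyways, each 10 mm wide, 120 degrees apart, run up the bore from this rim. They cannot be seen from outside, and their direction relative to the cap's x axis is not known.
- port_center (a point): Centre of the top face of the dust port's round grey flange (110 mm in diameter, this face 12 mm above the bench, fixed), on the port's axis, z up. A plain steel spigot 36 mm in diameter stands up 40 mm from this face, its top 5 mm tapered to 27 mm. Its pins: see pin_level. Cap fully home: its lower rim sits on a solid stop 4 mm above this face, cap_center 29 mm above.
- pin_level (a point): Point on the spigot's axis, 24.5 mm above the flange face, level with the tops of three radial pins 5 mm thick, 120 degrees apart, reaching 23.5 mm from the axis. Which way they point differs each time; this frame does not tell. A cap whose keyways miss them rests here on its lower rim (cap_center 25 mm higher); it may be let go and gripped anew.
- seal_top (a point): Point on the port's axis, 13 mm above the flange face, level with the top of the raised seal ring. Turning the cap on the pins by at most 120 degrees, either way, brings the keyways over the pins (about 6 degrees of play each way): it can then go straight down, not turn any more, and its lower rim meets the seal here, 11.5 mm lower than on the pins.
- seal (a joint): Travel (m) of the black sprung seal ring round the spigot's foot (70 mm outer diameter): 0 when up, its top 13 mm above the flange face; 0.009 with the cap fully home. It pushes up with about 5 N at first touch and 9.5 N with the cap home, so the cap's own weight does not press it down.
- smooth_cup: Bystander: smooth metal cup standing on the bench, 72 mm in diameter, 34 mm tall, origin at the centre of its underside.
- offcut: Bystander: wood offcut 110 x 45 x 28 mm, origin under its centre, long side along its x.
- driver: Bystander: screwdriver lying on the bench.
- dog1: Bystander: brass bench dog standing on its head, 29 mm in diameter, 55 mm tall.
- dog2: Bystander: brass bench dog like dog1, standing farther from the robot.
- hose_ring: Bystander: black hose ring, 60 mm in diameter, 22 mm tall, lying flat.
- glue: Bystander: white glue bottle, 52 mm in diameter, 130 mm tall, standing.
Mind the look-alikes: they are no part of the job. Leave any blue or yellow look-alike of the part that bears cap_center alone.

How it is judged:
On the way, in this order (a step that is already met when the one before it is completed fails the run):
1. the knurled cap is lifted clear of the bench in the gripper (height (world z) of cap_center above 0.05 m and contact force between the fingers and cap above 1 N and horizontal distance between cap_center and port_center above 0.03 m), for 0.1 s.
2. the cap is over the spigot, at the pins or lower (horizontal distance between cap_center and port_center below 0.005 m and z of cap_center in the frame of port_center below 0.053 m and angle between cap_center's own z axis and vertical below 0.15 rad), for 0.05 s.
At the end, for the whole second after the job is handed in: Ends holding, through the last second: cap upright (0.08 rad), axis within 3 mm of the port's, at most 2 mm above fully home, seal pressed over 6.5 mm, cap still (under 10 mm/s), fingers bearing on it with over 2 N; no bystander moved over 30 mm (horizontal distance between cap_center and port_center below 0.003 m and z of cap_center in the frame of port_center below 0.031 m and angle between cap_center's own z axis and vertical below 0.08 rad and value of joint seal above 0.0065 m and linear speed of cap below 0.01 m/s and contact force between the fingers and cap above 2 N); the arm keeps its last pose, push and grip.
It fails at once if a bystander is moved by more than 30 mm (distance of any of smooth_cup, offcut, driver, dog1, dog2, hose_ring, glue from where it was at the start of the episode above 0.03 m).
It also fails if it takes over 64 s, if anything falls off the work surface, if the arm or the gripper's body presses on something with over 40 N, if the wrist force passes 120 N, or if a joint passes its speed limit or range.

## Robot

A 7-joint arm with a two-finger parallel gripper is mounted at the origin on the work surface. World frame = base frame: x ahead of the robot, y to its left, z up, the work surface at z = 0. Lengths are in m, angles in rad, forces in N, time in s.
With the tool pointing down it reaches from about 0.35 to 0.9 m from the base axis. Payload 8.1 kg.
Tool frame: the origin (TCP) lies at the very end of the fingers, on their centre line; the grasp point (between the pads) lies 19 mm behind it; z points along the fingers, y is the direction in which the jaws open and shut (so a half turn about z gives the same grasp; the last joint's range is limited). The gripper opens to 85 mm and grips with 20 to 120 N. Pads are 22 mm wide; open, the fingers measure 114 mm over their backs; the gripper's body (76 mm by 85 mm) begins 54 mm behind the grasp point. The pads swing forward as they close: fully open they stand 13 mm farther back than shut.
Start: joints at [1.21, 0.434, 0.025, 1.573, -0.012, 1.134, -0.075], TCP at [0.159, -0.604, 0.231] pointing down, gripper open.
Joint ranges: [-2.62, 2.62], [-0.44, 2.09], [-1.27, 1.32], [0.08, 2.57], [-1.32, 4.46], [0.12, 2], [-2.74, 2.74]. Speed limits (rad/s): [2.22, 2.22, 3.01, 3.01, 3.14, 3.14, 3.14].

## Interface

Orientations are given as [roll, pitch, yaw] about the fixed x, y, z axes, in that order (R = Rz(yaw) Ry(pitch) Rx(roll)).
In Python, from workcell import manip gives the robot as it stands.
- The arm moves only by the tool move_arm, never from a script. Its argument "commands" is a list of rows, each a list of 7 numbers: the turn, a rotation vector about the world's x, y, z in units of 8 degrees (1.0 is 8 degrees), then the shift along the world's x, y, z in units of 30 mm (1.0 is 30 mm), then the closure, from 0 (fully open) to 1 (shut). A call has exactly 10 rows; each row is the pose to reach, as a shift and turn from the pose commanded when the call began; what a row does not reach only later rows make up. A row lasts 1/10 s, in which the tool goes at most 50 mm and 8.59 degrees, less where a joint would pass 70% of its speed; a pose out of reach is approached as far as the arm can. A call with a gripper value outside its range is refused whole. The fingers move at their own pace and stop on an object; "force" is the grip in N (left out, the last holds). Time passes only in rows, so rows that repeat a pose let the fingers close, or fill a call up. It gives the time, the measured TCP pose, the force and the opening at its end, in the units of the state.
- manip.sense(): the state, without advancing time (a new reading comes with each control period).
- manip.capture(name): name is "side" or "top"; returns a dict with "image" (420x560x3 uint8, red, green, blue), "z_map" (420x560 float32, m along the optical axis (not along the pixel's ray), 0 where there is no reading), "K" (3x3 intrinsics, pixels), "view" (4x4, takes a point from world to camera coordinates). Camera axes: x right, y up, looking along -z (the intrinsics and any distortion apply to the point x, -y, -z); pixel columns grow to the right and rows downward; lengths in m; the calibration is good to about 2 mm. A picture is of the moment at which its call begins.
- manip.finish_job(): hands the job in, once; it reports no verdict.
The state is a dict: "t": time; "qpos": joint angles; "joint_velocities": joint speeds; "joint_torque": joint torques, N m; "position": TCP position; "ee_rot": TCP orientation; "ft_force": force on the tool from outside, world axes, zero at the start; "torque": the same for the moment, N m; "grip_width": finger opening in m.
Only numpy, scipy, OpenCV 4.12 (cv2) and the standard library are available. Lean on these libraries where they do the work, as an engineer would, in place of code of your own. Each camera call takes 0.05 s, during which the arm holds its last target. There are 200 camera calls.

## Working session

There is one attempt and no reset: what is moved stays moved. The work goes in short steps, Python scripts to look and compute and a tool call to move; the robot and the scene stay as the last step left them, time stands still between calls to the robot, and variables do not carry over. Pictures are saved under pics/ and viewed, about 8 in all and at most 12, crops included, and the job is handed in when it is done.

Besides the shell and the picture viewer there is one more tool, called after "Emit:" as name([rows], argument=value, ...), one row to a line, values as JSON. move_arm: Moves the arm, as the interface text tells. Its arguments: {"type":"object","properties":{"commands":{"type":"array","items":{"type":"array","items":{"type":"number"}}},"force":{"type":"number"}},"required":["commands"]}

```bash
mkdir -p pics; cat > h.py <<'E'
from workcell import manip
import numpy as np, cv2
def cap(n,f=None):
    c=manip.capture(n)
    if f: cv2.imwrite('pics/'+f,c['image'][:,:,::-1])
    return c
def world(c,u,v):
    z=float(c['z_map'][int(v),int(u)]); K=c['K']
    p=np.array([(u-K[0,2])*z/K[0,0],-(v-K[1,2])*z/K[1,1],-z,1])
    return (np.linalg.inv(c['view'])@p)[:3]
def wmap(c):
    z=c['z_map'];K=c['K'];v,u=np.mgrid[:z.shape[0],:z.shape[1]]
    p=np.stack([(u-K[0,2])*z/K[0,0],-(v-K[1,2])*z/K[1,1],-z,np.ones_like(z)],-1)
    return (p@np.linalg.inv(c['view']).T)[...,:3]
E
python3 - <<'E'
from h import *
a=cap('top','t0.png');b=cap('side','s0.png')
np.savez('pics/t0.npz',**{k:a[k] for k in a if k in('image','z_map','K','view')});np.savez('pics/s0.npz',**{k:b[k] for k in b if k in('image','z_map','K','view')})
print(a.keys(),a['K'],np.linalg.inv(a['view']),np.linalg.inv(b['view']));print(manip.sense())
E
```

```text
dict_keys(['image', 'z_map', 'K', 'view']) [[446.54256364   0.         286.43207469]
 [  0.         446.54256364 209.85497517]
 [  0.           0.           1.        ]] [[ 0.02414908  0.9870514  -0.15857605  0.41199026]
 [-0.99946287  0.0273526   0.01805012 -0.04510044]
 [ 0.02215386  0.15805498  0.98718176  1.21999682]
 [ 0.          0.          0.          1.        ]] [[-0.93910687  0.18558839 -0.28919757  0.31221767]
 [-0.34344671 -0.53406198  0.77254266  0.72470918]
 [-0.01107448  0.82482408  0.56528099  0.62577721]
 [ 0.          0.          0.          1.        ]]
{'t': 0.1, 'qpos': array([ 1.21038098,  0.43517927,  0.02497046,  1.57402462, -0.01159836,
        1.13400847, -0.07509407]), 'joint_velocities': array([ 4.83611972e-05, -1.42901275e-03, -1.33718271e-04, -9.50077088e-04,
       -1.25824988e-03,  1.42399663e-03, -7.34731175e-04]), 'joint_torque': array([ 4.11251531e-03, -6.71745372e+01,  1.02855373e+00, -3.16904247e+01,
        1.59055728e-02,  7.12749068e-03,  1.54141327e-05]), 'position': array([ 0.15918523, -0.60390401,  0.23058112]), 'ee_rot': array([-3.14012403e+00,  1.34373972e-04,  2.57755303e-01]), 'ft_force': array([-0.20961133, -0.37716892,  0.50357863]), 'torque': array([-0.01131949,  0.02395737, -0.00737582]), 'grip_width': 0.08540985933574424}
```

View pics/t0.png

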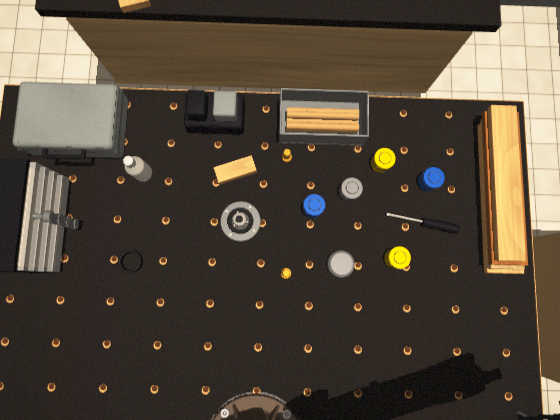

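View pics/s0.png

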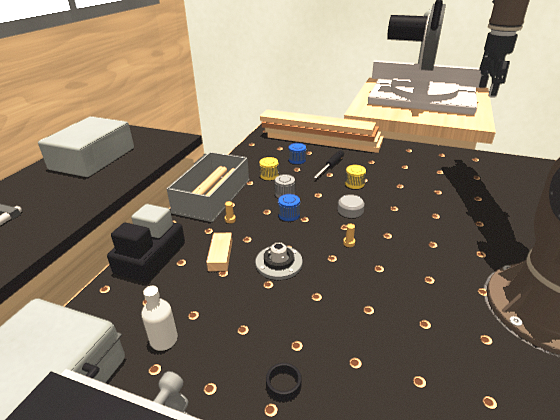

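The top view shows the knurled cap at (351,188), the port at (240,221) and the smooth cup at (341,264). Four blue and yellow look-alikes stand around the cap, the nearest a blue one at (314,205).

```bash
cat >> h.py <<'E'
def fit(W,g,zlo,zhi,r):
    m=(np.hypot(W[...,0]-g[0],W[...,1]-g[1])<r)&(W[...,2]>zlo)&(W[...,2]<zhi)
    P=W[m]; (x,y),R=cv2.minEnclosingCircle(P[:,:2].astype(np.float32)); return len(P),np.round([x,y,R,*P.mean(0)],4)
E
python3 - <<'E'
from h import *
for n,pc,pp in(('t0',(351,186),(240,221)),('s0',(285,181),(278,262))):
    c=dict(np.load(f'pics/{n}.npz'));W=wmap(c)
    print(n,world(c,*pc),world(c,*pp))
    g=world(c,*pc);print('cap top',fit(W,g,.044,.06,.045))
    print('bench',np.median(W[200:230,380:470,2]))
    g=world(c,*pp);print('flange',fit(W,g,.006,.018,.07));print('spig',fit(W,g,.045,.06,.05));
if 1:
    c=dict(np.load('pics/t0.npz'));W=wmap(c)
    for n,p in dict(blue1=(314,204),blue2=(431,177),y1=(384,158),y2=(399,257),cup=(341,263),dog=(286,272),dog2=(287,155),driver=(388,214),off=(235,169)).items(): print(n,world(c,*p).round(3))
    C=[cv2.resize(i,None,fx=6,fy=6,interpolation=cv2.INTER_CUBIC) for i in (c['image'][190:255,205:272],)]
    s=dict(np.load('pics/s0.npz'));C.append(cv2.resize(s['image'][232:282,250:310],(468,390),interpolation=cv2.INTER_CUBIC))
    C[0]=cv2.resize(C[0],(402,390))
    cv2.imwrite('pics/crop.png',np.hstack(C)[:,:,::-1])
E
```

```text
t0 [ 0.66923755 -0.23804575  0.05167077] [0.56670241 0.05518388 0.05058286]
cap top (357, array([ 0.6665, -0.2391,  0.0296,  0.6658, -0.2394,  0.05  ]))
bench 0.00021825440759482007
flange (778, array([0.5757, 0.0547, 0.0586, 0.5716, 0.0568, 0.0118]))
spig (134, array([0.5739, 0.0589, 0.0178, 0.573 , 0.0581, 0.0505]))
s0 [ 0.66028981 -0.2307816   0.0483797 ] [0.56658905 0.07725017 0.02094697]
cap top (179, array([ 0.6638, -0.2382,  0.031 ,  0.6632, -0.2351,  0.0487]))
bench -0.0008437840798579677
flange (690, array([0.5711, 0.0617, 0.0558, 0.5652, 0.0774, 0.0115]))
spig (137, array([0.5704, 0.0613, 0.018 , 0.5702, 0.0637, 0.05  ]))
blue1 [ 0.618 -0.14   0.05 ]
blue2 [ 0.702 -0.457  0.046]
y1 [ 0.75  -0.328  0.051]
y2 [ 0.483 -0.365  0.05 ]
cup [ 0.464 -0.214  0.038]
dog [ 0.436 -0.069  0.054]
dog2 [ 0.75  -0.064  0.052]
driver [ 0.601 -0.346  0.017]
off [0.713 0.077 0.026]
```

View pics/crop.png

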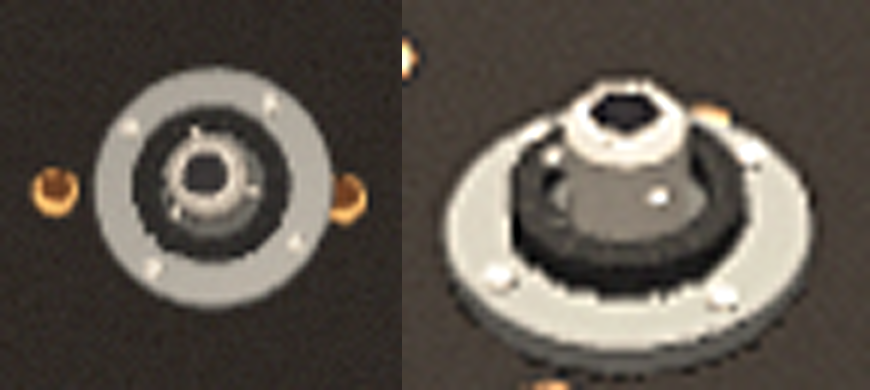

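The crops show the spigot with three pins: small bright tips at (196,132), (252,190) and (178,213) in the left half. The cap is at about (0.665,-0.239) and the port at about (0.572,0.060). I'll move above the cap with yaw near 1.0.

Emit:
move_arm([
  [0,0,0.6,1.6,1.2,0,0],
  [0,0,1.2,3.2,2.4,0,0],
  [0,0,1.8,4.8,3.5,0,0],
  [0,0,2.4,6.3,4.6,-0.3,0],
  [0,0,3,7.9,5.7,-0.6,0],
  [0,0,3.6,9.5,6.9,-0.9,0],
  [0,0,4.2,11.1,8,-1.2,0],
  [0,0,4.8,12.7,9.2,-1.5,0],
  [0,0,5.3,14.3,10.3,-1.8,0],
  [0,0,5.3,15.8,11.4,-2.1,0],
], force=60)

```text
t: 1.1
position: [0.563, -0.3125, 0.1814]
ee_rot: [-3.141, 0.0, 1.0]
ft_force: [0.4, -0.8, 0.5]
grip_width: 0.0853
```

Emit:
move_arm([
  [0,0,0,1,0.7,0,0],
  [0,0,0,2,1.4,-0.5,0],
  [0,0,0,3,2.2,-1,0],
  [0,0,0,3.2,2.3,-1.5,0],
  [0,0,0,3.2,2.3,-1.8,0],
  [0,0,0,3.2,2.3,-1.8,0],
  [0,0,0,3.2,2.3,-1.8,0],
  [0,0,0,3.2,2.3,-1.8,0],
  [0,0,0,3.2,2.3,-1.8,0],
  [0,0,0,3.2,2.3,-1.8,0],
])

```text
t: 2.1
position: [0.6578, -0.2454, 0.1288]
ee_rot: [3.141, -0.0, 0.997]
ft_force: [-0.6, -1.0, -0.4]
grip_width: 0.0852
```

```bash
python3 - <<'E'
from h import *
print(manip.sense()['qpos'])
a=cap('top');b=cap('side')
C=[cv2.resize(a['image'][130:250,290:410],(400,400)),cv2.resize(b['image'][110:230,230:350],(400,400))]
cv2.imwrite('pics/c2.png',np.hstack(C)[:,:,::-1])
E
```

```text
[ 0.42643249  0.65959134 -0.24120083  1.46028939  0.17073764  1.04125058
 -0.42610663]
```

View pics/c2.png

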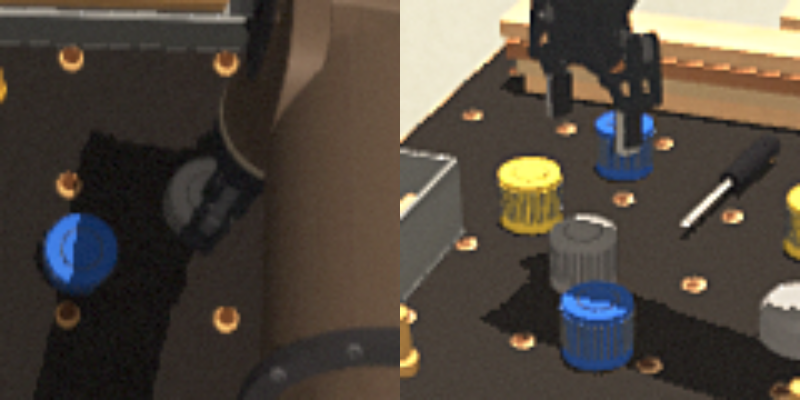

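The gripper hangs over the grey cap, and the blue and yellow look-alikes are clear of the fingers. Next: correct, descend and grip.

Emit:
move_arm([
  [0,0,0,0.24,0.22,-0.3,0],
  [0,0,0,0.24,0.22,-1,0],
  [0,0,0,0.24,0.22,-1.8,0],
  [0,0,0,0.24,0.22,-2.6,0],
  [0,0,0,0.24,0.22,-3.2,0],
  [0,0,0,0.24,0.22,-3.6,0],
  [0,0,0,0.24,0.22,-3.8,0],
  [0,0,0,0.24,0.22,-3.8,0],
  [0,0,0,0.24,0.22,-3.8,0.2],
  [0,0,0,0.24,0.22,-3.8,0.3],
])

```text
t: 3.2
position: [0.6658, -0.2383, 0.0152]
ee_rot: [3.14, -0.001, 0.998]
ft_force: [0.5, 0.4, 0.4]
grip_width: 0.0603
```

Emit:
move_arm([
  [0,0,0,0,0,0,0.5],
  [0,0,0,0,0,0,0.7],
  [0,0,0,0,0,0,1],
  [0,0,0,0,0,0,1],
  [0,0,0,0,0,0,1],
  [0,0,0,0,0,0,1],
  [0,0,0,0,0,0,1],
  [0,0,0,0,0,0,1],
  [0,0,0,0,0,0,1],
  [0,0,0,0,0,0,1],
], force=60)

```text
t: 4.2
position: [0.6659, -0.2384, 0.0156]
ee_rot: [3.14, -0.001, 0.998]
ft_force: [-1.7, 0.7, 5.3]
grip_width: 0.0567
```

Gripped. Now lift and go over the port.

Emit:
move_arm([
  [0,0,0,0,0,0.5,1],
  [0,0,0,0,0,1.2,1],
  [0,0,0,0,0,2,1],
  [0,0,0,0,0,2.8,1],
  [0,0,0,0,0,3.4,1],
  [0,0,0,-0.3,1,3.6,1],
  [0,0,0,-0.6,2,3.6,1],
  [0,0,0,-1,3.2,3.6,1],
  [0,0,0,-1.4,4.4,3.6,1],
  [0,0,0,-1.7,5.6,3.6,1],
])

```text
t: 5.2
position: [0.6133, -0.0691, 0.1233]
ee_rot: [3.141, -0.0, 0.997]
ft_force: [0.8, 0.2, -1.9]
grip_width: 0.0565
```

Emit:
move_arm([
  [0,0,0,-0.4,1.2,0,1],
  [0,0,0,-0.8,2.4,0,1],
  [0,0,0,-1.1,3.4,0,1],
  [0,0,0,-1.4,4.3,0,1],
  [0,0,0,-1.4,4.3,0,1],
  [0,0,0,-1.4,4.3,0,1],
  [0,0,0,-1.4,4.3,0,1],
  [0,0,0,-1.4,4.3,0,1],
  [0,0,0,-1.4,4.3,0,1],
  [0,0,0,-1.4,4.3,0,1],
])

```text
t: 6.2
position: [0.5722, 0.0582, 0.122]
ee_rot: [3.142, 0.0, 0.997]
ft_force: [0.1, -0.0, -1.9]
grip_width: 0.0565
```

```bash
python3 - <<'E'
from h import *
print(manip.sense())
a=cap('top');b=cap('side');np.savez('pics/s3.npz',**b)
C=[cv2.resize(a['image'][160:280,180:300],(400,400)),cv2.resize(b['image'][170:290,210:330],(400,400))]
cv2.imwrite('pics/c3.png',np.hstack(C)[:,:,::-1])
E
```

```text
{'t': 6.2, 'qpos': array([ 0.01334755,  0.48785685, -0.28881886,  1.80509725,  0.17520042,
        0.87365902, -0.93062783]), 'joint_velocities': array([-0.00429369, -0.00023522, -0.00325781,  0.00309551, -0.00067169,
       -0.00111162, -0.00085073]), 'joint_torque': array([ 7.27551151e-02, -6.58583093e+01, -3.86674449e+00, -2.69544142e+01,
        2.17499194e-02,  9.25719651e-03,  3.81875972e-03]), 'position': array([0.57215501, 0.05815663, 0.12198239]), 'ee_rot': array([3.14157097e+00, 1.71933717e-04, 9.96673242e-01]), 'ft_force': array([ 0.14517887, -0.0122039 , -1.9428113 ]), 'torque': array([-0.02739961,  0.03091324,  0.0309303 ]), 'grip_width': 0.056532259725382325}
```

View pics/c3.png

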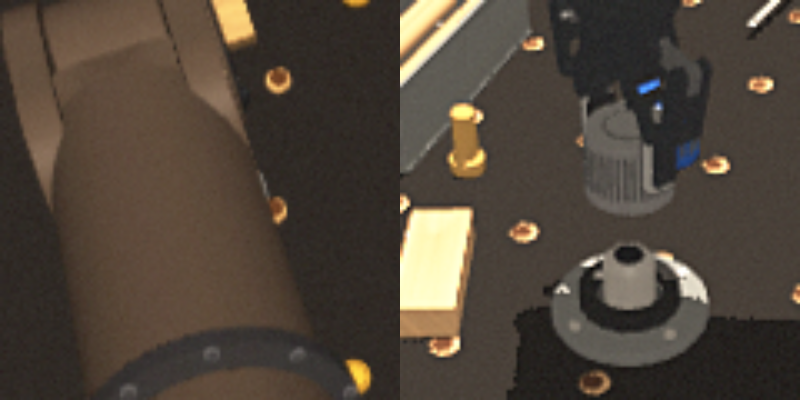

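In the side view the cap is held upright over the spigot and laterally aligned: cap axis at column ~628, spigot at ~629. I'll check the relative offset by fitting known-radius circles in that same view.

```bash
cat >> h.py <<'E'
from scipy.optimize import least_squares
def circ(W,g,zl,zh,r,rs=.05):
    m=(np.hypot(W[...,0]-g[0],W[...,1]-g[1])<rs)&(W[...,2]>zl)&(W[...,2]<zh);P=W[m]
    s=least_squares(lambda q:np.hypot(P[:,0]-q[0],P[:,1]-q[1])-r,g,loss='soft_l1',f_scale=.0015)
    return len(P),s.x.round(4),np.sqrt(np.mean(s.fun**2)).round(4)
E
python3 - <<'E'
from h import *
c=dict(np.load('pics/s3.npz'));W=wmap(c);g=[.572,.06]
for a in((.107,.117,.029,.036),(.11,.12,.029,.036),(.026,.045,.018,.022),(.03,.046,.018,.022),(.002,.010,.055,.07)):print(a,circ(W,g,*a))
E
```

```text
(0.107, 0.117, 0.029, 0.036) (90, array([0.5711, 0.0569]), np.float64(0.001))
(0.11, 0.12, 0.029, 0.036) (92, array([0.5712, 0.0573]), np.float64(0.001))
(0.026, 0.045, 0.018, 0.022) (106, array([0.5724, 0.0589]), np.float64(0.0013))
(0.03, 0.046, 0.018, 0.022) (91, array([0.5725, 0.0588]), np.float64(0.0014))
(0.002, 0.01, 0.055, 0.07) (195, array([0.5726, 0.0582]), np.float64(0.0063))
```

Emit:
move_arm([
  [0,0,0,0.04,0.06,-0.3,1],
  [0,0,0,0.04,0.06,-0.7,1],
  [0,0,0,0.04,0.06,-1.1,1],
  [0,0,0,0.04,0.06,-1.4,1],
  [0,0,0,0.04,0.06,-1.6,1],
  [0,0,0,0.04,0.06,-1.7,1],
  [0,0,0,0.04,0.06,-1.8,1],
  [0,0,0,0.04,0.06,-1.9,1],
  [0,0,0,0.04,0.06,-2,1],
  [0,0,0,0.04,0.06,-2.1,1],
])

```text
t: 7.3
position: [0.5734, 0.0606, 0.059]
ee_rot: [3.141, -0.0, 0.998]
ft_force: [0.2, 0.5, -1.3]
grip_width: 0.0562
```

Emit:
move_arm([
  [0,0,0,0,0,-0.05,1],
  [0,0,0,0,0,-0.1,1],
  [0,0,0,0,0,-0.15,1],
  [0,0,0,0,0,-0.2,1],
  [0,0,0,0,0,-0.25,1],
  [0,0,0,0,0,-0.25,1],
  [0,0,0,0,0,-0.25,1],
  [0,0,0,0,0,-0.25,1],
  [0,0,0,0,0,-0.25,1],
  [0,0,0,0,0,-0.25,1],
])

```text
t: 8.3
position: [0.5733, 0.0606, 0.0517]
ee_rot: [3.141, -0.0, 0.998]
ft_force: [-1.8, -0.5, 5.4]
grip_width: 0.057
```

Resting on the pins (net ~7 N). Press slightly more and turn in 24-degree steps.

Emit:
move_arm([
  [0,0,0,0,0,-0.06,1],
  [0,0,0.3,0,0,-0.06,1],
  [0,0,0.6,0,0,-0.06,1],
  [0,0,0.9,0,0,-0.06,1],
  [0,0,1.2,0,0,-0.06,1],
  [0,0,1.5,0,0,-0.06,1],
  [0,0,1.9,0,0,-0.06,1],
  [0,0,2.3,0,0,-0.06,1],
  [0,0,2.7,0,0,-0.06,1],
  [0,0,3,0,0,-0.06,1],
])

```text
t: 9.3
position: [0.5739, 0.0616, 0.0514]
ee_rot: [3.14, -0.001, 1.419]
ft_force: [-5.5, 2.7, 19.4]
grip_width: 0.0568
```

```bash
python3 - <<'E'
from h import *
s=manip.sense();print(s['position'],s['ee_rot'],s['ft_force'],s['torque'],s['qpos'][6])
E
```

```text
[0.57393356 0.06163608 0.05139463] [ 3.13980750e+00 -1.31105788e-03  1.41852898e+00] [-5.46819776  2.67755631 19.41576434] [ 0.24879045  1.46500949 -0.4164744 ] -0.6311424582874989
```

Emit:
move_arm([
  [0,0,0.3,0,0,0,1],
  [0,0,0.7,0,0,0,1],
  [0,0,1.1,0,0,0,1],
  [0,0,1.5,0,0,0,1],
  [0,0,1.9,0,0,0,1],
  [0,0,2.3,0,0,0,1],
  [0,0,2.6,0,0,0,1],
  [0,0,2.9,0,0,0,1],
  [0,0,3.2,0,0,0,1],
  [0,0,3.5,0,0,0,1],
])

```text
t: 10.3
position: [0.5731, 0.0605, 0.0492]
ee_rot: [-3.141, -0.0, 1.907]
ft_force: [-0.2, -0.4, -1.2]
grip_width: 0.0565
```

```bash
cat > st.py <<'E'
from h import *
s=manip.sense()
for k in('position','ee_rot','ft_force','torque'):print(k,s[k].round(4))
print(s['qpos'][6],s['grip_width'])
E
python3 st.py
```

```text
position [0.5731 0.0605 0.0492]
ee_rot [-3.1412e+00 -2.0000e-04  1.9068e+00]
ft_force [-0.1926 -0.3598 -1.1988]
torque [ 0.0273  0.05   -0.0237]
-0.23362288574795423 0.05649597539736443
```

It dropped 2.3 mm with force and moment gone, so the keyways are over the pins. Push straight down.

Emit:
move_arm([
  [0,0,0,0,0,-0.03,1],
  [0,0,0,0,0,-0.06,1],
  [0,0,0,0,0,-0.1,1],
  [0,0,0,0,0,-0.13,1],
  [0,0,0,0,0,-0.16,1],
  [0,0,0,0,0,-0.19,1],
  [0,0,0,0,0,-0.22,1],
  [0,0,0,0,0,-0.25,1],
  [0,0,0,0,0,-0.25,1],
  [0,0,0,0,0,-0.25,1],
], force=90)

```text
t: 11.3
position: [0.5732, 0.0607, 0.0422]
ee_rot: [-3.142, -0.0, 1.905]
ft_force: [-0.8, 0.1, -2.6]
grip_width: 0.056
```

```bash
python3 st.py
```

```text
position [0.5732 0.0607 0.0422]
ee_rot [-3.1415e+00 -1.0000e-04  1.9053e+00]
ft_force [-0.7787  0.1333 -2.612 ]
torque [ 0.0221  0.1767 -0.0133]
-0.24156358027884697 0.05599710722888016
```

Emit:
move_arm([
  [0,0,0,0,0,-0.05,1],
  [0,0,0,0,0,-0.1,1],
  [0,0,0,0,0,-0.15,1],
  [0,0,0,0,0,-0.2,1],
  [0,0,0,0,0,-0.24,1],
  [0,0,0,0,0,-0.28,1],
  [0,0,0,0,0,-0.31,1],
  [0,0,0,0,0,-0.34,1],
  [0,0,0,0,0,-0.34,1],
  [0,0,0,0,0,-0.34,1],
])

```text
t: 12.3
position: [0.5733, 0.0606, 0.0323]
ee_rot: [3.141, 0.0, 1.905]
ft_force: [-2.9, -1.1, 7.1]
grip_width: 0.0558
```

```bash
python3 st.py
```

```text
position [0.5733 0.0606 0.0323]
ee_rot [3.1414e+00 2.0000e-04 1.9053e+00]
ft_force [-2.8835 -1.0555  7.1371]
torque [-0.1242  0.7866 -0.0608]
-0.2505820797510355 0.05583619085412039
```

Emit:
move_arm([
  [0,0,0,0,0,-0.02,1],
  [0,0,0,0,0,-0.04,1],
  [0,0,0,0,0,-0.06,1],
  [0,0,0,0,0,-0.08,1],
  [0,0,0,0,0,-0.08,1],
  [0,0,0,0,0,-0.08,1],
  [0,0,0,0,0,-0.08,1],
  [0,0,0,0,0,-0.08,1],
  [0,0,0,0,0,-0.08,1],
  [0,0,0,0,0,-0.08,1],
])

```text
t: 13.3
position: [0.5733, 0.0606, 0.0316]
ee_rot: [3.141, 0.001, 1.905]
ft_force: [-9.3, -1.9, 27.0]
grip_width: 0.0562
```

```bash
python3 st.py; python3 - <<'E'
from h import *
b=cap('side');W=wmap(b);g=[.572,.06]
print('cap low',circ(W,g,.018,.032,.029,.033),'top z',fit(W,g,.058,.075,.028))
cv2.imwrite('pics/c4.png',cv2.resize(b['image'][200:290,225:335],(660,540),interpolation=cv2.INTER_CUBIC)[:,:,::-1])
E
```

```text
position [0.5733 0.0606 0.0316]
ee_rot [3.1410e+00 1.2000e-03 1.9053e+00]
ft_force [-9.3292 -1.8599 27.0263]
torque [-0.6358  2.3894 -0.0178]
-0.2527370620689128 0.05618535444693235
cap low (115, array([0.5732, 0.0598]), np.float64(0.0011)) top z (332, array([0.572 , 0.06  , 0.0281, 0.5703, 0.0627, 0.0653]))
```

View pics/c4.png

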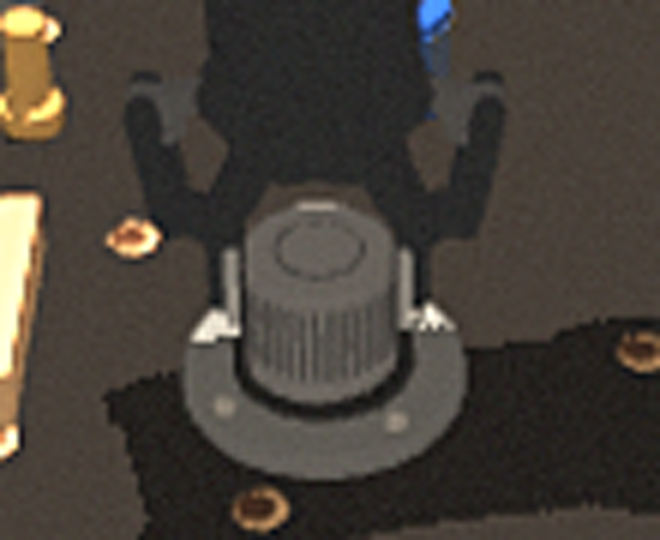

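The cap sits deep on the flange at (320,300), with the seal showing only as a thin black ring around its rim. Its top is at z 0.065 against 0.066 expected when home. The force jumped from 7 to 27 N over 0.7 mm, so it is on the hard stop. Handing in.

```bash
python3 -c "
from h import *
print(manip.finish_job())"
```

```text
the job is handed in; nothing more can be done
None
```

The knurled cap is pushed fully home on the dust port. I handed the job in at about 13 s with the gripper still holding it there at 90 N grip and about 27 N of push. The hand-in gives no verdict, so success is judged from my own checks.

- **What I did:** I gripped the cap and carried it over the spigot. It caught on the pins, and turning it by no more than about 52° let the keyways drop over them. I then pushed it straight down until it met the stop.
- **Seating:** The cap's top measured 0.065 m against 0.066 m expected when home. The fingers came down 19.8 mm from the pins, where 20.5 mm was expected. The upward force jumped from 7 to 27 N over the last 0.7 mm, which fits the solid stop.
- **Alignment:** The camera put the cap's axis within about 1.5 mm of the port's, and the tool stayed upright.
- **Not checked:** I saw no contact with the bystanders, but I did not re-measure their positions at the end. The seal's travel was judged only from the cap's height and the force.

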